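Demould an eyepiece plug from a clamshell mould

ROBOT

A 6-joint arm with a two-finger parallel gripper is mounted at the origin on a cart in front of the work surface, level with it; the furniture and walls round the work are solid. World frame = base frame: x ahead of the robot, y to its left, z up, the work surface at z = 0. Lengths are in m, angles in rad, forces in N, time in s.
With the tool pointing down it reaches from about 0.375 to 0.75 m from the base axis. Payload 9 kg.
Tool frame: the origin (TCP) lies between the finger pads; the fingertips stand 22 mm ahead of it and the grasp point (between the pads) lies 3 mm ahead of it (arm.tip_extent is the distance from the TCP to the fingertips, in m); z points along the fingers, y is the line along which they close (so a half turn about z gives the same grasp; the last joint's range is limited). The gripper opens to 85 mm and grips with 20 to 120 N. Pads are 22 mm wide; open, the fingers measure 114 mm over their backs; the gripper's body (76 mm by 85 mm) begins 54 mm behind the grasp point. The pads swing forward as they close: fully open they stand 13 mm farther back than shut.
Start: joints at [-1.379, 0.104, 0.097, 1.564, 0, 1.353], TCP at [0.239, -0.55, 0.253] pointing down, gripper open.
Joint ranges: [-2.99, 2.99], [-0.84, 1.86], [-1.1, 1.16], [-1.84, 2.11], [-1.51, 1.56], [-3.14, 3.14]. Speed limits (rad/s): [2.22, 2.22, 2.57, 3.14, 3.14, 3.14].

INTERFACE

Orientations are given as a 3x3 rotation matrix whose columns are the frame's x, y, z axes.
In Python, from cell import arm, camrig, readout, job gives the robot as it stands (arm), with the cameras (camrig), the readings (readout) and the job (job).
- The arm moves only by the shell command python3 shift.py [OPENING] [FORCE], which reads ROWS from standard input. ROWS is a JSON list that holds a single list of rows (three levels of brackets), with 1 to 12 rows, each of 6 numbers: dx, dy, dz in m, then a rotation vector rx, ry, rz in rad; each row shifts and turns the commanded pose from where the row before left it, along the tool's axes as they then stand; what a row does not reach is not made up. A row lasts 1/10 s, in which the tool goes at most 0.05 m and 0.15 rad, less where a joint would pass 70% of its speed; a pose out of reach is approached as far as the arm can. OPENING is the finger opening in m, set as the command begins (- or left out keeps the last). The fingers move at their own pace and stop on an object; FORCE is the grip in N (left out, the last holds). Time passes only in rows, so rows that do not move let the fingers close. It prints the time, the measured TCP pose, the force, the opening and the grip force at its end. Input that does not fit is refused with a message, and nothing moves.
- readout.state(): the state, without advancing time (a new reading comes with each control period).
- camrig.camera(name): name is "scene" or "top" or "wrist"; returns a dict with "img" (400x640x3 uint8, red, green, blue), "intrinsics" (3x3 intrinsics, pixels), "rvec" (rotation vector, rad) and "tvec" (3), from world to camera coordinates, as OpenCV has them. Camera axes: x right, y down, z forward; pixel columns grow to the right and rows downward; lengths in m; the calibration is good to about 2 mm. The wrist camera is an equidistant fisheye: a pixel r from the principal point sees the ray r / f radians off the axis. A picture is of the moment at which its call begins. There is no depth.
- job.job_done(): hands the job in; it is judged then, once.
The state is a dict: "time_s": time; "qpos": joint angles; "qvel": joint speeds; "effort": joint torques, N m; "tcp_pos": TCP position; "tool_rot": TCP orientation; "contact_force": force on the tool from outside, world axes, zero at the start; "moment": the same for the moment, N m; "gripper_width": finger opening in m; "grip_force": force on a finger pad.
Only numpy, scipy, OpenCV 4.12 (cv2) and the standard library are available. Lean on these libraries where they do the work, as an engineer would, in place of code of your own. Each camera call takes 0.05 s, during which the arm holds its last target. There are 200 camera calls.

TASK

Swing the lid of the small aluminium clamshell mould up by its front tab and past vertical, so that it stays open by itself. Then lift out the black moulded plug and set it down, flange down and upright, inside the oblong card tray (not the small square one), and let go; the tray stays standing on the desk.

Things in the scene. Friction and masses are not known exactly. Their poses are not given: they have to be found in the camera images.
- mould: Lower half of the mould: aluminium block 84 (x) x 80 (y) x 28 mm, fixed to the desk, screw flanges 15 mm beyond its y sides. Origin: centre of underside; +x to the hinge at the back. Round nest in the middle of the top, 40 mm wide, 10 deep, holds the plug. Hinge line along y at x=+47, z=28 mm. The lid is a hollow shell of the same outline, 28 mm thick: closed, the mould is 56 mm high.
- tab (a point): Grip point on the lid's steel tab (14 mm wide along y, 10 mm thick), which stands out 38 mm from the middle of the lid's front; this point is 27 mm out. Lid closed: at x=-69, z=38 mm in the mould's frame, free below and beside. Pinched across its width (fingers closing along the mould's y) it turns between the fingers as a tool kept pointing down follows the arc. The axes turn with the lid.
- mould_lid (a joint): Hinge angle of the lid in rad: 0 closed, grows as its front swings up and back; 1.57 vertical; 2.0 end stop, where it leans back and rests. The lid weighs 0.15 kg and turns almost without friction: let go below about 1.3 it falls shut, above that it falls open to the stop. Open means above 1.75.
- plug: Black plastic plug, about 40 g, in the mould's nest under the lid: round flange 36 mm across, 6 mm high, with a round hub above it, 22 mm across, to grip; 32 mm high in all. Origin: centre of the flange's underside; z along its axis, hub up. In the nest its origin is 18 mm above the desk, so the hub stands from 24 to 50 mm; the block's top is at 28 mm.
- card_tray: The oblong one of two loose open cream card trays: 60 (x) x 95 (y) x 36 mm high, walls and floor 2 mm, about 80 g. Origin: centre of its underside, long side along its y; fingers that reach in should close along the long side. The other tray, 45 x 45 mm, is not wanted. A desk fan with a wide head stands behind the trays: between y = -0.35 and +0.05 m keep the tool at x below 0.5 m.

How it is judged:
On the way, in this order (a step that is already met when the one before it is completed fails the run):
1. the lid stands open past vertical (above 1.75 rad) (value of joint mould_lid above 1.75 rad), for 0.2 s.
2. the plug is lifted clear of the mould with the lid still open (value of joint mould_lid above 1.75 rad and z of plug in the frame of mould above 0.04 m), for 0.1 s.
At the end, for the whole second after the job is handed in: The lid stands open by itself (joint above 1.75 rad); the plug stands at rest on the floor of the oblong tray, flange down, upright within 10 degrees; the tray stands level on the desk; everything is released (value of joint mould_lid above 1.75 rad and x of plug in the frame of card_tray between -0.02 and 0.02 m and y of plug in the frame of card_tray between -0.04 and 0.04 m and z of plug in the frame of card_tray between -0.003 and 0.01 m and angle between plug's own z axis and vertical below 0.17 rad and angle between card_tray's own z axis and vertical below 0.1 rad and height (world z) of card_tray between -0.005 and 0.01 m and linear speed of plug below 0.02 m/s); the robot touches nothing.
It fails at once if the plug is thrown, or dropped from well above the tray's rim (linear speed of plug above 1.2 m/s and contact force between the fingers and plug below 0.05 N).
It also fails if it takes over 51 s, if anything falls off the work surface, if the arm or the gripper's body presses on something with over 40 N, if the wrist force passes 120 N, or if a joint passes its speed limit or range.

## Working session

There is one attempt and no reset: what is moved stays moved. The work goes in short steps, Python scripts to look and compute and a shell command to move; the robot and the scene stay as the last step left them, time stands still between calls to the robot, and variables do not carry over. Pictures are saved under pics/ and viewed, at most 13 in all, crops included, and the job is handed in when it is done.

```bash
ls; mkdir -p pics
cat > h.py <<'E'
import numpy as np, cv2
from cell import arm, camrig, readout, job
def ray(c,u,v):
    K=c["intrinsics"];R=cv2.Rodrigues(np.array(c["rvec"],float))[0];t=np.array(c["tvec"],float).ravel()
    d=np.linalg.inv(K)@[u,v,1]; return -R.T@t, R.T@d
def onz(c,u,v,z):
    o,d=ray(c,u,v); return o+d*(z-o[2])/d[2]
def proj(c,p):
    return cv2.projectPoints(np.array(p,float).reshape(-1,1,3),np.array(c["rvec"],float),np.array(c["tvec"],float),np.array(c["intrinsics"],float),None)[0].reshape(-1,2)
E
python3 - <<'E'
from h import *
for n in ("scene","top"):
    c=camrig.camera(n); cv2.imwrite(f"pics/{n}0.png",c["img"][:,:,::-1]); print(n,ray(c,320,200),c["intrinsics"][0][0])
print(readout.state()["tool_rot"],arm.tip_extent)
E
```

```text
cell.py
pics
shift.py
scene (array([-0.1387267 ,  0.54745671,  0.67215853]), array([ 0.64008117, -0.51731485, -0.56823014])) 470.3314605535791
top (array([0.44283416, 0.02370452, 1.01350562]), array([ 0.07570335,  0.01706622, -0.99711509])) 514.0574953284772
[[ 9.17209866e-01  3.98404335e-01 -2.17428830e-04]
 [ 3.98404313e-01 -9.17209195e-01  1.13808117e-03]
 [ 2.53988751e-04 -1.13048386e-03 -9.99999329e-01]] 0.022
```

View pics/top0.png

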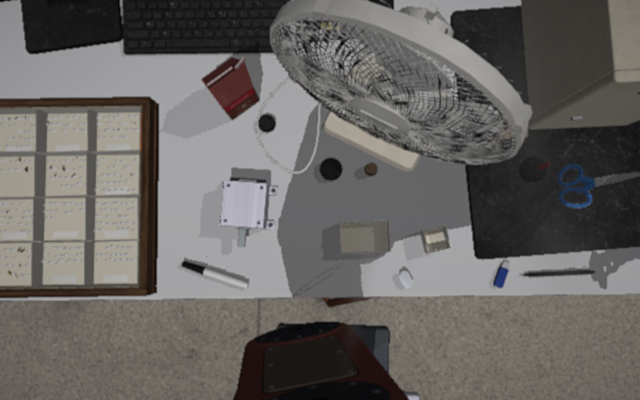

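View pics/scene0.png

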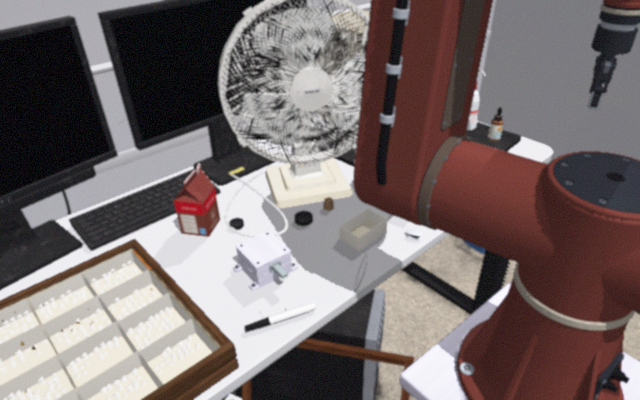

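The top view shows the mould at about (245,203) with its tab at (242,237) pointing towards the robot. The oblong tray is at (363,238) and the small one at (435,239). In the scene view the mould is at (263,258) and the oblong tray at (363,230).

Run:
```python
from h import *
c=camrig.camera("top"); im=c["img"]
cv2.imwrite("pics/crop.png",cv2.resize(im[165:265,205:455,::-1],None,fx=3.2,fy=3.2,interpolation=cv2.INTER_CUBIC))
hsv=cv2.cvtColor(im,cv2.COLOR_RGB2HSV)
for (u,v) in [(245,203),(230,190),(242,232),(242,237),(210,200),(350,235),(363,222),(380,250),(342,240),(330,240),(395,240)]: print((u,v),im[v,u],hsv[v,u])
```

```text
(245, 203) [176 174 186] [125  16 186]
(230, 190) [178 176 189] [125  18 189]
(242, 232) [130 137 139] [ 97  17 139]
(242, 237) [131 138 139] [ 94  15 139]
(210, 200) [147 147 149] [120   3 149]
(350, 235) [111 108  98] [ 23  30 111]
(363, 222) [101  99  95] [ 20  15 101]
(380, 250) [94 91 86] [19 22 94]
(342, 240) [110 107  97] [ 23  30 110]
(330, 240) [83 82 83] [150   3  83]
(395, 240) [106 105 107] [135   5 107]
```

View pics/crop.png

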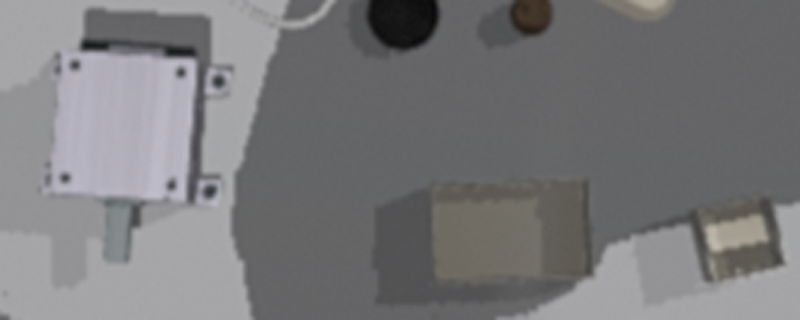

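The crop shows the lid top with corners about (60,52), (197,60), (190,202), (50,192). The tab's end is at (117,262). The oblong tray's rim runs about (432,182)–(590,278). Next I'll measure these with masks.

```bash
cat > m.py <<'E'
from h import *
def blob(m,lo,hi,box):
    u0,v0,u1,v1=box; k=np.zeros(m.shape[:2],np.uint8)
    k[v0:v1,u0:u1]=cv2.inRange(m,lo,hi)[v0:v1,u0:u1]
    cs,_=cv2.findContours(k,cv2.RETR_EXTERNAL,cv2.CHAIN_APPROX_NONE)
    return max(cs,key=cv2.contourArea).reshape(-1,2)
def rect(c,ct,z):
    P=np.array([onz(c,u,v,z)[:2] for u,v in ct],np.float32)
    r=cv2.minAreaRect(P); b=cv2.boxPoints(r)
    return np.round(r[0],4),np.round(r[1],4),round(r[2],2),np.round(b,4).tolist()
E
python3 - <<'E'
from m import *
c=camrig.camera("top"); hsv=cv2.cvtColor(c["img"],cv2.COLOR_RGB2HSV)
lid=blob(hsv,(115,9,160),(135,40,255),(212,175,280,232)); print("lid",rect(c,lid,.056))
tab=blob(hsv,(80,8,100),(110,40,170),(225,226,260,255)); print("tab",rect(c,tab,.043), tab.min(0),tab.max(0))
tr=blob(hsv,(12,8,40),(35,80,255),(325,205,410,270)); print("tray",rect(c,tr,.036),tr.min(0),tr.max(0))
E
```

```text
lid (array([0.5051, 0.1855]), array([0.083 , 0.0851]), 87.66, [[0.4609000086784363, 0.14579999446868896], [0.5458999872207642, 0.14229999482631683], [0.5493000149726868, 0.22529999911785126], [0.4643000066280365, 0.22869999706745148]])
tab (array([0.444 , 0.1855]), array([0.0357, 0.0264]), 1.43, [[0.42579999566078186, 0.19830000400543213], [0.42649999260902405, 0.17190000414848328], [0.46209999918937683, 0.1728000044822693], [0.46149998903274536, 0.19920000433921814]]) [235 227] [249 246]
tray (array([ 0.4496, -0.0455]), array([0.0593, 0.095 ]), 4.06, [[0.41670000553131104, -0.00019999999494757503], [0.42340001463890076, -0.0949999988079071], [0.48249998688697815, -0.09080000221729279], [0.4758000075817108, 0.004000000189989805]]) [339 221] [390 253]
```

```bash
python3 - <<'E'
from m import *
c=camrig.camera("top"); im=c["img"].astype(int); hsv=cv2.cvtColor(c["img"],cv2.COLOR_RGB2HSV)
for v in range(229,248,2):
    r=[u for u in range(225,262) if hsv[v,u,1]>=11 and hsv[v,u,2]>115 and 85<hsv[v,u,0]<108]
    if r: print(v,r[0],r[-1],np.round(onz(c,np.mean(r),v,.043),4), round(onz(c,r[0]-.5,v,.043)[1]-onz(c,r[-1]+.5,v,.043)[1],4))
lid=blob(hsv,(115,9,160),(135,40,255),(212,175,280,232))
for v in range(184,226,8):
    r=lid[lid[:,1]==v][:,0]; print(v,onz(c,r.min()-.5,v,.056)[:2],onz(c,r.max()+.5,v,.056)[:2])
E
echo '[[[0, 0, 0, 0, 0, -0.15], [0, 0, 0, 0, 0, -0.15], [0, 0, 0, 0, 0, -0.15], [0, 0, 0, 0, 0, -0.15], [0, 0, 0, 0, 0, -0.15], [0, 0, 0, 0, 0, -0.15], [0, 0, 0, 0, 0, -0.15], [0, 0, 0, 0, 0, -0.15], [0, 0, 0, 0, 0, -0.15], [0, 0, 0, 0, 0, -0.15], [0, 0, 0, 0, 0, -0.15], [0, 0, 0, 0, 0, -0.15]]]' | python3 shift.py 0.085 40
echo '[[[0, 0, 0, 0, 0, -0.15], [0, 0, 0, 0, 0, -0.15], [0, 0, 0, 0, 0, -0.15], [0, 0, 0, 0, 0, -0.15], [0, 0, 0, 0, 0, -0.15], [0, 0, 0, 0, 0, -0.14]]]' | python3 shift.py
```

```text
229 239 245 [0.4581 0.1858 0.043 ] 0.0132
231 239 245 [0.4543 0.1857 0.043 ] 0.0132
233 239 244 [0.4505 0.1865 0.043 ] 0.0113
235 239 244 [0.4468 0.1863 0.043 ] 0.0113
237 238 244 [0.443  0.1871 0.043 ] 0.0132
239 238 244 [0.4392 0.187  0.043 ] 0.0132
241 238 244 [0.4355 0.1868 0.043 ] 0.0132
243 238 244 [0.4317 0.1867 0.043 ] 0.0132
245 238 243 [0.428  0.1875 0.043 ] 0.0113
184 [0.54106288 0.22155933] [0.5430254  0.14292013]
192 [0.52598135 0.22280326] [0.52798826 0.142395  ]
200 [0.51093847 0.22404401] [0.51294305 0.14373876]
208 [0.49598065 0.22341637] [0.49793635 0.14507907]
216 [0.48101457 0.22465316] [0.48301451 0.1445532 ]
224 [0.46599378 0.22960768] [0.46808432 0.14588905]
time_s: 1.45
tcp_pos: [0.2391, -0.5503, 0.2532]
tool_rot: [[-0.601, 0.799, -0.0], [0.799, 0.601, 0.0], [0.0, 0.0, -1.0]]
contact_force: [0.1, 0.1, 0.2]
gripper_width: 0.0848
grip_force: 0.0
time_s: 2.05
tcp_pos: [0.2391, -0.5503, 0.2532]
tool_rot: [[-0.999, 0.036, -0.0], [0.036, 0.999, 0.0], [0.0, 0.0, -1.0]]
contact_force: [-0.8, -0.1, 0.5]
gripper_width: 0.0853
grip_force: 0.0
```

```bash
echo '[[[-0.03, 0.038, 0, 0, 0, 0], [-0.03, 0.038, 0, 0, 0, 0], [-0.03, 0.038, 0, 0, 0, 0], [-0.03, 0.038, 0, 0, 0, 0], [-0.003, 0.048, 0, 0, 0, 0], [-0.003, 0.048, 0, 0, 0, 0], [-0.003, 0.048, 0, 0, 0, 0], [-0.003, 0.048, 0, 0, 0, 0], [-0.003, 0.048, 0, 0, 0, 0], [-0.003, 0.048, 0, 0, 0, 0], [-0.003, 0.048, 0, 0, 0, 0], [-0.003, 0.048, 0, 0, 0, 0]]]' | python3 shift.py
echo '[[[-0.003, 0.04, 0, 0, 0, 0], [-0.003, 0.04, 0, 0, 0, 0], [-0.003, 0.04, 0, 0, 0, 0], [-0.003, 0.04, 0, 0, 0, 0], [-0.003, 0.04, 0, 0, 0, 0], [0, 0, 0, 0, 0, 0], [0, 0, 0, 0, 0, 0]]]' | python3 shift.py
python3 - <<'E'
from h import *
s=readout.state();print(s["tcp_pos"],s["tool_rot"],s["time_s"])
R=np.array(s["tool_rot"]);print(R.T@(np.array([.436,.187,.041])-s["tcp_pos"]))
c=camrig.camera("wrist");cv2.imwrite("pics/w1.png",c["img"][:,:,::-1])
E
```

```text
time_s: 3.25
tcp_pos: [0.4051, -0.019, 0.2535]
tool_rot: [[-0.999, 0.042, 0.001], [0.042, 0.999, -0.0], [-0.001, -0.0, -1.0]]
contact_force: [1.4, -0.2, 0.4]
gripper_width: 0.0845
grip_force: 0.0
time_s: 3.95
tcp_pos: [0.4284, 0.1789, 0.2531]
tool_rot: [[-0.999, 0.04, -0.001], [0.04, 0.999, -0.0], [0.001, -0.0, -1.0]]
contact_force: [-0.2, -0.1, -1.0]
gripper_width: 0.085
grip_force: 0.0
[0.42835317 0.17892782 0.25306436] [[-9.99218331e-01  3.95266649e-02 -6.07991166e-04]
 [ 3.95269182e-02  9.99218422e-01 -4.10528041e-04]
 [ 5.91289169e-04 -4.34239161e-04 -9.99999731e-01]] 3.95
[-0.00744717  0.00846021  0.21205634]
```

View pics/w1.png

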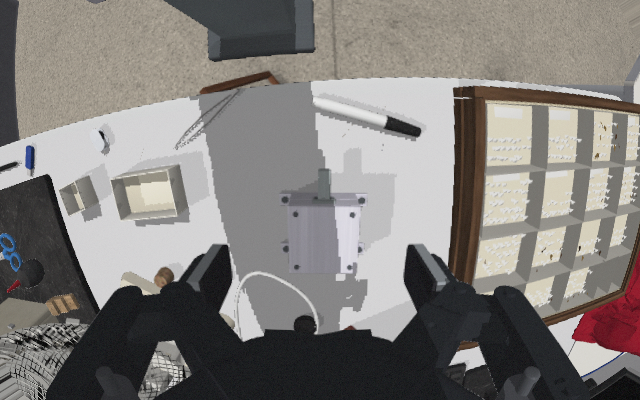

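The wrist view shows the tab at (324,185) with the lid below it, well between the fingers. I'll descend, then pinch.

```bash
echo '[[[-0.0075, 0.0085, 0.04, 0, 0, 0], [0, 0, 0.045, 0, 0, 0], [0, 0, 0.045, 0, 0, 0], [0, 0, 0.045, 0, 0, 0], [0, 0, 0.025, 0, 0, 0], [0, 0, 0.012, 0, 0, 0], [0, 0, 0, 0, 0, 0]]]' | python3 shift.py 0.05
echo '[[[0, 0, 0, 0, 0, 0], [0, 0, 0, 0, 0, 0], [0, 0, 0, 0, 0, 0], [0, 0, 0, 0, 0, 0], [0, 0, 0, 0, 0, 0], [0, 0, 0, 0, 0, 0], [0, 0, 0, 0, 0, 0], [0, 0, 0, 0, 0, 0]]]' | python3 shift.py 0.005 25
```

```text
time_s: 4.7
tcp_pos: [0.4358, 0.1854, 0.0403]
tool_rot: [[-0.999, 0.043, -0.002], [0.043, 0.999, -0.0], [0.002, -0.001, -1.0]]
contact_force: [-0.1, -1.1, -0.0]
gripper_width: 0.05
grip_force: 0.0
time_s: 5.5
tcp_pos: [0.4379, 0.1858, 0.0431]
tool_rot: [[-0.999, 0.042, 0.003], [0.042, 0.999, -0.002], [-0.003, -0.002, -1.0]]
contact_force: [-1.1, -6.5, 5.7]
gripper_width: 0.0133
grip_force: 28.0
```

```bash
echo '[[[-0.003, 0, -0.017, 0, 0, 0], [-0.0055, 0, -0.0165, 0, 0, 0], [-0.0075, 0, -0.0155, 0, 0, 0], [-0.01, 0, -0.0145, 0, 0, 0], [-0.012, 0, -0.0125, 0, 0, 0], [-0.0137, 0, -0.0107, 0, 0, 0], [0, 0, 0, 0, 0, 0]]]' | python3 shift.py
```

```text
time_s: 6.2
tcp_pos: [0.4902, 0.1832, 0.1302]
tool_rot: [[-0.999, 0.043, 0.003], [0.043, 0.999, -0.002], [-0.003, -0.002, -1.0]]
contact_force: [-2.0, -6.5, 3.3]
gripper_width: 0.0135
grip_force: 27.8
```

```bash
echo '[[[-0.0153, 0, -0.0086, 0, 0, 0], [-0.0163, 0, -0.0061, 0, 0, 0], [-0.0171, 0, -0.0036, 0, 0, 0], [-0.0174, 0, -0.0011, 0, 0, 0], [-0.0173, 0, 0.0016, 0, 0, 0], [0, 0, 0, 0, 0, 0]]]' | python3 shift.py
python3 - <<'E'
from h import *
c=camrig.camera("wrist");cv2.imwrite("pics/w2.png",c["img"][:,:,::-1])
E
```

```text
time_s: 6.8
tcp_pos: [0.5735, 0.1791, 0.1467]
tool_rot: [[-0.999, 0.043, 0.002], [0.043, 0.999, -0.003], [-0.002, -0.003, -1.0]]
contact_force: [0.8, -9.3, 1.1]
gripper_width: 0.0133
grip_force: 29.4
```

View pics/w2.png

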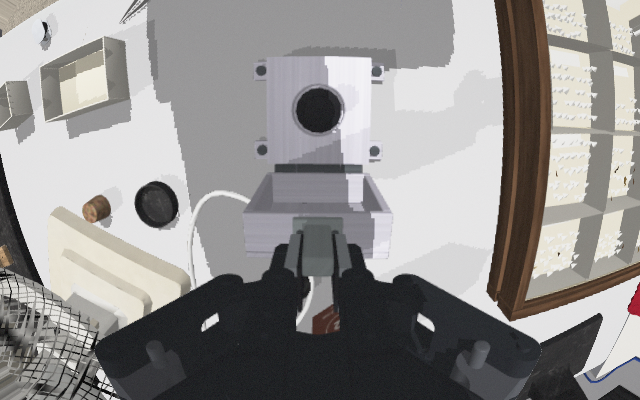

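The lid is past vertical, with the tab held at (318,245). The plug sits in the nest at (318,108). I'll release the tab and go up.

```bash
echo '[[[0, 0, 0, 0, 0, 0], [0, 0, 0, 0, 0, 0], [0, 0, 0, 0, 0, 0], [0, 0, 0, 0, 0, 0], [0, 0, -0.03, 0, 0, 0], [0, 0, -0.045, 0, 0, 0], [0.02, 0, -0.025, 0, 0, 0], [0.045, 0, 0, 0, 0, 0], [0.035, 0, 0, 0, 0, 0], [0, 0, 0, 0, 0, 0]]]' | python3 shift.py 0.045
python3 - <<'E'
from m import *
s=readout.state();print(s["tcp_pos"])
c=camrig.camera("wrist");cv2.imwrite("pics/w3.png",c["img"][:,:,::-1])
K=c["intrinsics"];R=cv2.Rodrigues(np.array(c["rvec"],float))[0];t=np.array(c["tvec"],float).ravel();print("cam",-R.T@t)
np.save("w.npy",np.array([K[0][0],K[0][2],K[1][2]]))
c=camrig.camera("top");cv2.imwrite("pics/t3.png",cv2.resize(c["img"][140:265,190:400,::-1],None,fx=3,fy=3))
E
```

```text
time_s: 7.85
tcp_pos: [0.4683, 0.1858, 0.2463]
tool_rot: [[-0.999, 0.04, -0.0], [0.04, 0.999, 0.0], [0.0, 0.0, -1.0]]
contact_force: [0.1, 0.3, 1.0]
gripper_width: 0.0451
grip_force: 0.0
[0.46828606 0.18578532 0.24626728]
cam [0.39580405 0.18930607 0.36612051]
```

View pics/w3.png

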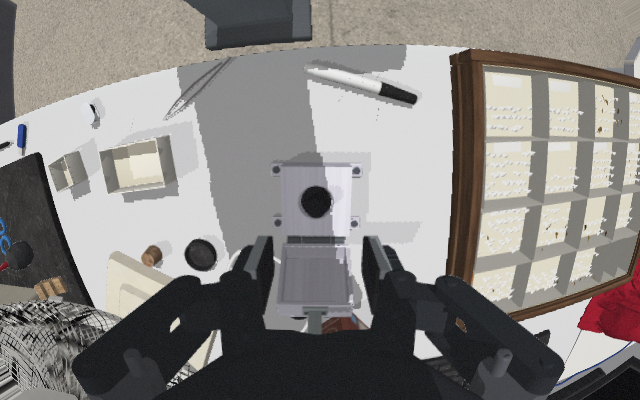

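The lid rests open with the tab at (315,318). The plug's dark disc is at (317,202) and the tray at (138,165). I'll measure both by fisheye rays.

Run:
```python
from m import *
c=camrig.camera("wrist");K=np.array(c["intrinsics"],float);hsv=cv2.cvtColor(c["img"],cv2.COLOR_RGB2HSV)
R=cv2.Rodrigues(np.array(c["rvec"],float))[0];t=np.array(c["tvec"],float).ravel()
def wz(px,z):
    u=cv2.fisheye.undistortPoints(np.array(px,float).reshape(-1,1,2),K,np.zeros(4)).reshape(-1,2)
    d=np.c_[u,np.ones(len(u))]@R; o=-R.T@t
    return o+d*((z-o[2])/d[:,2])[:,None]
b=blob(hsv,(0,0,0),(180,255,70),(290,180,345,226)); (x,y),r=cv2.minEnclosingCircle(b)
print((x,y),r, "top",wz([(x,y)],.05),"flange",wz([(x,y)],.03),"diam@.05",2*r*np.linalg.norm(wz([(x,y)],.05)-wz([(x+1,y)],.05)))
k=cv2.inRange(hsv,(0,0,0),(180,255,45))[180:226,290:345]; print("spread",b.min(0),b.max(0))
tr=blob(hsv,(12,14,60),(35,120,255),(95,125,182,200)); print("tray",rect.__name__)
P=wz(tr,.036)[:,:2].astype(np.float32); print(cv2.minAreaRect(P))
```

```text
(316.0, 198.5) 15.787753105163574 top [[0.49564286 0.18349384 0.05      ]] flange [[0.50178059 0.18314795 0.03      ]] diam@.05 0.03370124626720845
spread [301 183] [330 214]
tray rect
((0.4475706219673157, -0.03718797117471695), (0.059164777398109436, 0.11149173229932785), 4.0423054695129395)
```

View pics/t3.png

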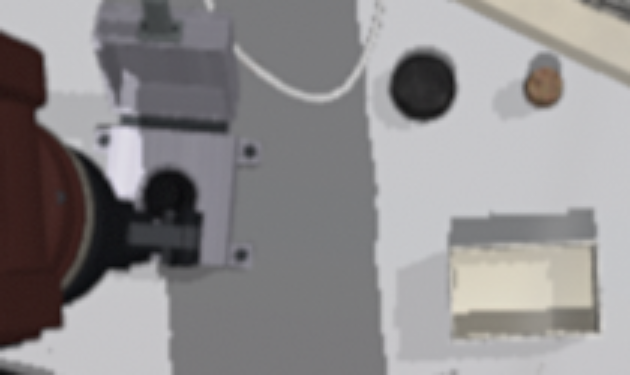

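The top crop confirms the lid lying back, the plug at (170,193) in the crop, and the tray undisturbed. The plug is at about (0.504, 0.184) by all views. I'll go down and grip the hub.

```bash
echo '[[[-0.0358, 0, 0, 0, 0, 0], [0, 0, 0.045, 0, 0, 0], [0, 0, 0.045, 0, 0, 0], [0, 0, 0.045, 0, 0, 0], [0, 0, 0.035, 0, 0, 0], [0, 0, 0.021, 0, 0, 0], [0, 0, 0, 0, 0, 0]]]' | python3 shift.py 0.045
echo '[[[0, 0, 0, 0, 0, 0], [0, 0, 0, 0, 0, 0], [0, 0, 0, 0, 0, 0], [0, 0, 0, 0, 0, 0], [0, 0, 0, 0, 0, 0], [0, 0, 0, 0, 0, 0], [0, 0, 0, 0, 0, 0]]]' | python3 shift.py 0.01 30
```

```text
time_s: 8.7
tcp_pos: [0.5055, 0.1831, 0.051]
tool_rot: [[-0.999, 0.042, -0.006], [0.042, 0.999, -0.001], [0.006, -0.001, -1.0]]
contact_force: [-0.6, -0.7, 0.7]
gripper_width: 0.0449
grip_force: 0.0
time_s: 9.4
tcp_pos: [0.5088, 0.1837, 0.0565]
tool_rot: [[-0.999, 0.042, 0.003], [0.042, 0.999, 0.0], [-0.003, 0.0, -1.0]]
contact_force: [1.5, -0.2, 6.1]
gripper_width: 0.0197
grip_force: 29.9
```

```bash
echo '[[[0, 0, -0.01, 0, 0, 0], [0, 0, -0.03, 0, 0, 0], [0, 0, -0.045, 0, 0, 0], [0, 0, -0.045, 0, 0, 0], [0, 0, -0.03, 0, 0, 0], [0, 0, 0, 0, 0, 0]]]' | python3 shift.py
python3 - <<'E'
from h import *
s=readout.state();print(s["tcp_pos"],s["grip_force"],s["gripper_width"])
c=camrig.camera("wrist");cv2.imwrite("pics/w4.png",c["img"][:,:,::-1])
E
```

```text
time_s: 10.0
tcp_pos: [0.5094, 0.1839, 0.2207]
tool_rot: [[-0.999, 0.042, 0.008], [0.042, 0.999, 0.001], [-0.008, 0.001, -1.0]]
contact_force: [-0.0, -0.1, -0.3]
gripper_width: 0.0201
grip_force: 29.5
[0.50939229 0.18386991 0.22071554] 29.45884019136429 0.02011232239741732
```

View pics/w4.png

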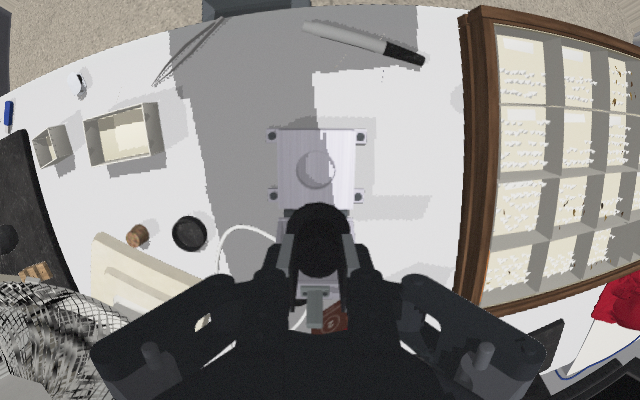

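The plug is held, its flange at about (318,238), and the nest is empty at (315,170). I'll check the plug's offset in the grip by projecting the expected flange centre.

Run:
```python
from m import *
c=camrig.camera("wrist");K=np.array(c["intrinsics"],float);g=cv2.cvtColor(c["img"],cv2.COLOR_RGB2GRAY)
R=cv2.Rodrigues(np.array(c["rvec"],float))[0];t=np.array(c["tvec"],float).ravel()
def wz(px,z):
    u=cv2.fisheye.undistortPoints(np.array(px,float).reshape(-1,1,2),K,np.zeros(4)).reshape(-1,2)
    d=np.c_[u,np.ones(len(u))]@R; o=-R.T@t
    return o+d*((z-o[2])/d[:,2])[:,None]
print("nest",wz([(315,170)],.028))
k=(g<45).astype(np.uint8)
# front arc of flange: topmost dark pixel per column
pts=[(u,195+int(np.argmax(k[195:260,u]))) for u in range(292,347,3) if k[195:260,u].any()]
print(pts)
z=readout.state()["tcp_pos"][2]-.0385
for zz in (z,z+.006):
    P=wz(pts[1:-1],zz)[:,:2]; A=np.c_[2*P,np.ones(len(P))]; s=np.linalg.lstsq(A,(P**2).sum(1),rcond=None)[0]
    print(zz,"centre",s[:2],"r",np.sqrt(s[2]+s[0]**2+s[1]**2))
```

```text
nest [[0.50095221 0.18233188 0.028     ]]
[(292, 214), (295, 211), (298, 210), (301, 208), (304, 206), (307, 204), (310, 204), (313, 204), (316, 203), (319, 203), (322, 203), (325, 204), (328, 205), (331, 206), (334, 207), (337, 210), (340, 213), (343, 214), (346, 220)]
0.1772551226864427 centre [0.50511849 0.18458525] r 0.01740191174346608
0.1832551226864427 centre [0.50250695 0.18468953] r 0.01674966534068818
```

```bash
echo '[[[0.023, -0.02, 0, 0, 0, 0], [0.023, -0.02, 0, 0, 0, 0], [0, -0.032, 0, 0, 0, 0], [0, -0.032, 0, 0, 0, 0], [0, -0.032, 0, 0, 0, 0], [0, -0.032, 0, 0, 0, 0], [0, -0.032, 0, 0, 0, 0], [0, -0.032, 0, 0, 0, 0], [0, 0, 0, 0, 0, -0.11], [0, 0, 0.03, 0, 0, 0], [0, 0, 0.03, 0, 0, 0], [0, 0, 0, 0, 0, 0]]]' | python3 shift.py
echo '[[[0, 0, 0, 0, 0, 0], [0, 0, 0, 0, 0, 0]]]' | python3 shift.py
python3 - <<'E'
from m import *
s=readout.state();print(s["tcp_pos"])
c=camrig.camera("scene");p=proj(c,s["tcp_pos"])[0];print(p)
u,v=p.astype(int);a=c["img"][max(v-90,0):v+110,max(u-110,0):u+110]
cv2.imwrite("pics/s5.png",cv2.resize(a[:,:,::-1],None,fx=3,fy=3,interpolation=cv2.INTER_CUBIC)[:600])
c=camrig.camera("top");hsv=cv2.cvtColor(c["img"],cv2.COLOR_RGB2HSV)
tr=blob(hsv,(12,8,40),(35,80,255),(325,205,410,270)); print("tray",rect(c,tr,.036))
E
```

```text
time_s: 11.3
tcp_pos: [0.4487, -0.0452, 0.1498]
tool_rot: [[-0.998, -0.068, -0.008], [-0.068, 0.998, 0.003], [0.008, 0.004, -1.0]]
contact_force: [-0.8, -0.1, -1.1]
gripper_width: 0.02
grip_force: 29.6
time_s: 11.5
tcp_pos: [0.4521, -0.0464, 0.156]
tool_rot: [[-0.998, -0.068, 0.001], [-0.068, 0.998, -0.001], [-0.001, -0.001, -1.0]]
contact_force: [0.0, -0.9, -0.6]
gripper_width: 0.0199
grip_force: 29.6
[ 0.45212217 -0.04637657  0.1560123 ]
[362.8119208 175.5210292]
tray (array([0.4727, 0.0011]), array([0.0017, 0.0042]), 64.75, [[0.47040000557899475, 0.0012000000569969416], [0.4742000102996826, -0.0006000000284984708], [0.4749999940395355, 0.0008999999845400453], [0.47110000252723694, 0.0027000000700354576]])
```

View pics/s5.png

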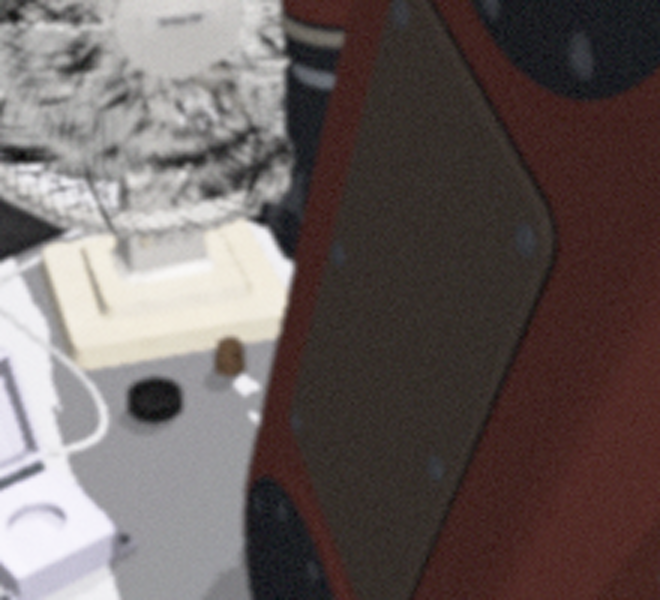

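The arm hides the gripper in this view; only the empty nest at (38,520) shows. The tool position matches the measured tray centre, so I'll lower and watch the force.

```bash
echo '[[[0, 0, 0.03, 0, 0, 0], [0, 0, 0.03, 0, 0, 0], [0, 0, 0.025, 0, 0, 0], [0, 0, 0.015, 0, 0, 0], [0, 0, 0.008, 0, 0, 0], [0, 0, 0, 0, 0, 0], [0, 0, 0, 0, 0, 0], [0, 0, 0, 0, 0, 0]]]' | python3 shift.py
echo '[[[0, 0, 0.003, 0, 0, 0], [0, 0, 0, 0, 0, 0], [0, 0, 0, 0, 0, 0]]]' | python3 shift.py
```

```text
time_s: 12.4
tcp_pos: [0.4526, -0.0466, 0.0481]
tool_rot: [[-0.998, -0.068, 0.002], [-0.068, 0.998, -0.001], [-0.002, -0.001, -1.0]]
contact_force: [0.4, -0.6, 0.8]
gripper_width: 0.0197
grip_force: 29.6
time_s: 12.7
tcp_pos: [0.4518, -0.0463, 0.0439]
tool_rot: [[-0.998, -0.068, 0.0], [-0.068, 0.998, -0.0], [-0.0, -0.0, -1.0]]
contact_force: [-0.4, 0.6, 0.4]
gripper_width: 0.0197
grip_force: 29.6
```

Run:
```python
from h import *
c=camrig.camera("wrist");cv2.imwrite("pics/w6.png",c["img"][:,:,::-1])
```

```text
(no output)
```

View pics/w6.png

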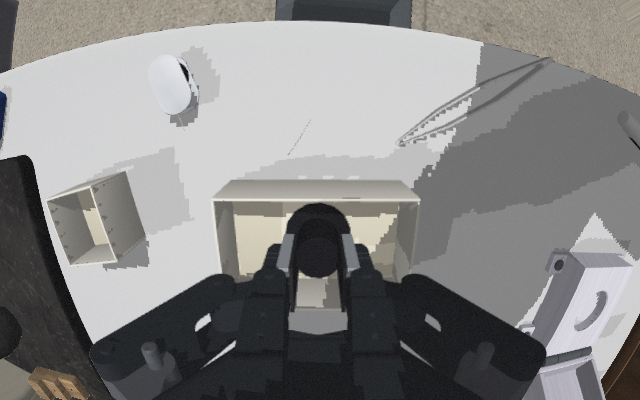

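The plug is between the fingers inside the oblong tray, centred in y: flange at (318,235), rim from 213 to 418. Next I'll check its x position and clearance numerically.

```bash
python3 - <<'E'
from m import *
c=camrig.camera("wrist");K=np.array(c["intrinsics"],float);g=cv2.cvtColor(c["img"],cv2.COLOR_RGB2GRAY)
R=cv2.Rodrigues(np.array(c["rvec"],float))[0];t=np.array(c["tvec"],float).ravel()
def wz(px,z):
    u=cv2.fisheye.undistortPoints(np.array(px,float).reshape(-1,1,2),K,np.zeros(4)).reshape(-1,2)
    d=np.c_[u,np.ones(len(u))]@R; o=-R.T@t
    return o+d*((z-o[2])/d[:,2])[:,None]
print("rim",wz([(213,198),(418,200)],.036))
k=(g<45).astype(np.uint8)
pts=[(u,195+int(np.argmax(k[195:260,u]))) for u in range(295,344,3)]
for zz in (.002,.005,.008):
    P=wz(pts,zz)[:,:2]; A=np.c_[2*P,np.ones(len(P))]; s=np.linalg.lstsq(A,(P**2).sum(1),rcond=None)[0]
    print(zz,s[:2],np.sqrt(s[2]+s[0]**2+s[1]**2))
E
echo '[[[0, 0, 0.002, 0, 0, 0], [0, 0, 0, 0, 0, 0], [0, 0, 0, 0, 0, 0]]]' | python3 shift.py
```

```text
rim [[ 0.42128845 -0.09453989  0.036     ]
 [ 0.41594971 -0.00287322  0.036     ]]
0.002 [ 0.44875702 -0.04584281] 0.01732851793658989
0.005 [ 0.44746828 -0.04592923] 0.01700699958538043
0.008 [ 0.44617955 -0.04601565] 0.016685481234147818
time_s: 13.1
tcp_pos: [0.4516, -0.0463, 0.0417]
tool_rot: [[-0.998, -0.068, -0.0], [-0.068, 0.998, -0.0], [0.0, 0.0, -1.0]]
contact_force: [0.2, -0.3, -0.4]
gripper_width: 0.0199
grip_force: 29.6
```

```bash
echo '[[[0, 0, 0.0015, 0, 0, 0], [0, 0, 0, 0, 0, 0], [0, 0, 0, 0, 0, 0]]]' | python3 shift.py
echo '[[[0, 0, 0.001, 0, 0, 0], [0, 0, 0, 0, 0, 0], [0, 0, 0, 0, 0, 0]]]' | python3 shift.py
```

```text
time_s: 13.4
tcp_pos: [0.4518, -0.0464, 0.0405]
tool_rot: [[-0.998, -0.068, 0.0], [-0.068, 0.998, -0.0], [-0.0, -0.0, -1.0]]
contact_force: [-0.3, -0.2, 2.3]
gripper_width: 0.0199
grip_force: 29.8
time_s: 13.7
tcp_pos: [0.4519, -0.0464, 0.0404]
tool_rot: [[-0.998, -0.068, 0.0], [-0.068, 0.998, -0.0], [-0.0, -0.0, -1.0]]
contact_force: [-4.3, 2.0, 13.5]
gripper_width: 0.0196
grip_force: 30.8
```

On the floor: 13 N at the expected height. I'll ease off, open and retreat.

```bash
echo '[[[0, 0, -0.001, 0, 0, 0], [0, 0, 0, 0, 0, 0]]]' | python3 shift.py
echo '[[[0, 0, 0, 0, 0, 0], [0, 0, 0, 0, 0, 0], [0, 0, 0, 0, 0, 0], [0, 0, 0, 0, 0, 0], [0, 0, 0, 0, 0, 0], [0, 0, -0.01, 0, 0, 0], [0, 0, -0.03, 0, 0, 0], [0, 0, -0.045, 0, 0, 0], [0, 0, -0.045, 0, 0, 0], [0, 0, -0.045, 0, 0, 0], [0, 0, 0, 0, 0, 0], [0, 0, 0, 0, 0, 0]]]' | python3 shift.py 0.042
python3 - <<'E'
from m import *
c=camrig.camera("wrist");im=c["img"];K=np.array(c["intrinsics"],float)
cv2.imwrite("pics/w7.png",im[:,:,::-1])
E
```

```text
time_s: 13.9
tcp_pos: [0.4519, -0.0464, 0.0405]
tool_rot: [[-0.998, -0.068, 0.0], [-0.068, 0.998, -0.0], [-0.0, -0.0, -1.0]]
contact_force: [-1.4, 1.6, 4.5]
gripper_width: 0.0199
grip_force: 29.9
time_s: 15.1
tcp_pos: [0.4524, -0.0466, 0.2171]
tool_rot: [[-0.998, -0.068, 0.003], [-0.068, 0.998, -0.001], [-0.003, -0.001, -1.0]]
contact_force: [0.2, -0.1, -0.4]
gripper_width: 0.0422
grip_force: 0.0
```

View pics/w7.png

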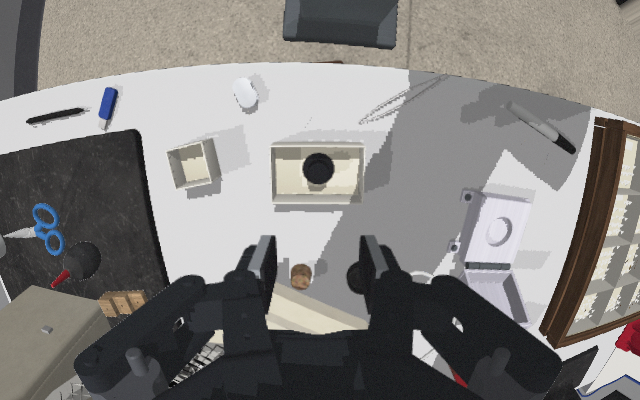

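The plug stands upright in the oblong tray at (318,168), with the rim from (272,143) to (364,203). The tray is in place, the lid is open at (497,300), and the gripper is clear.

```bash
python3 -c "
from cell import arm, camrig, readout, job
print(job.job_done())"
```

```text
the job is handed in; nothing more can be done
None
```

The job is handed in (the judge's verdict wasn't returned): in the last picture the lid rests open past vertical, and the plug stands upright, flange down, in the oblong tray with the gripper clear.

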